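# Find the full tin at the bur stall

### The job

Three closed tins that look alike stand on the wooden board with a bur display strip lying across their lids: first take the strip off and lay it lengthwise on the cork mat, wholly on the mat. Then find out by lifting which of the tins is the heaviest, leave the two lighter ones standing upright on the board, and finish while still holding the heaviest one up in the gripper, upright and still, with at least 10 cm of air between it and the board. Never tip a tin over, and leave everything else on the table where it is.

Things in the scene. Friction and masses are not known exactly. Their poses are not given: they have to be found in the camera images.
- tin_a_mid (a point): one of three closed round tins that look exactly alike (aluminium with a green band and a steel lid), 56 mm in diameter, 90 mm high; this point is its centre, 45 mm above its underside, z up its axis. It weighs between 0.2 and 0.7 kg; the heaviest of the three is at least 0.2 kg heavier than each of the others, and which of them it is changes from run to run. The lid is fast and the contents are packed snugly.
- tin_b_mid (a point): one of three closed round tins that look exactly alike (aluminium with a green band and a steel lid), 56 mm in diameter, 90 mm high; this point is its centre, 45 mm above its underside, z up its axis. It weighs between 0.2 and 0.7 kg; the heaviest of the three is at least 0.2 kg heavier than each of the others, and which of them it is changes from run to run. The lid is fast and the contents are packed snugly.
- tin_c_mid (a point): one of three closed round tins that look exactly alike (aluminium with a green band and a steel lid), 56 mm in diameter, 90 mm high; this point is its centre, 45 mm above its underside, z up its axis. It weighs between 0.2 and 0.7 kg; the heaviest of the three is at least 0.2 kg heavier than each of the others, and which of them it is changes from run to run. The lid is fast and the contents are packed snugly.
- strip_mid (a point): the display strip, a loose wooden bar 260 mm long (its y axis), 40 mm wide (its x axis), 22 mm thick, 0.18 kg; this point is the centre of the wooden bar, 11 mm above its underside. Coloured burs stand up 18 mm above its top, from 59 mm either side of the middle to the ends; the middle is bare, for gripping across the 40 mm width. It starts lying level across the lids of the three tins, roughly along the row.
- board: the fixed light wooden board on which the tins stand in a row along its y axis, about 105 mm apart: 150 mm (x) by 340 mm (y), top 12 mm above the table, with 8 mm wide lips 18 mm high along its two long edges. Origin: centre of its underside, on the table.
- mat: the fixed thin cork mat, 320 mm long (its x axis), 140 mm wide (its y axis), 4 mm thick, flat on the table to the left or the right of the board, turned roughly across the board's row. Origin: centre of its underside, on the table.
Things that resemble listed ones, but are neither listed nor needed, are in the scene too. Leave any red or yellow look-alike of the part that bears tin_b_mid alone.

How it is judged (in metres and radians):
On the way:
1. the display strip lies released on the cork mat while all three tins stand on the board (x of strip_mid in the frame of mat between -0.055 and 0.055 m and y of strip_mid in the frame of mat between -0.055 and 0.055 m and angle between the y axis of strip_mid and the x axis of mat, either way round below 0.42 rad and angle between each of strip_mid, tin_a_mid, tin_b_mid, tin_c_mid's own z axis and vertical below 0.12 rad and height (world z) of strip_mid below 0.022 m and contact force between each of strip, tin_a, tin_b, tin_c and the fingers below 0.1 N and linear speed of each of strip, tin_a, tin_b, tin_c below 0.03 m/s and x of tin_a_mid in the frame of board between -0.075 and 0.075 m and y of tin_a_mid in the frame of board between -0.17 and 0.17 m and height (world z) of tin_a_mid between 0.05 and 0.066 m and x of tin_b_mid in the frame of board between -0.075 and 0.075 m and y of tin_b_mid in the frame of board between -0.17 and 0.17 m and height (world z) of tin_b_mid between 0.05 and 0.066 m and x of tin_c_mid in the frame of board between -0.075 and 0.075 m and y of tin_c_mid in the frame of board between -0.17 and 0.17 m and height (world z) of tin_c_mid between 0.05 and 0.066 m), for 0.2 s.
At the end, for the whole second after the job is handed in: Heaviest tin held still by the fingers, within 20 deg of upright, centre over 150 mm above the table, carried by nothing else; the other two stand released on the board; the strip lies flat and released on the mat, centre within 55 mm of the mat's along both axes, length within 24 deg (x of strip_mid in the frame of mat between -0.055 and 0.055 m and y of strip_mid in the frame of mat between -0.055 and 0.055 m and angle between the y axis of strip_mid and the x axis of mat, either way round below 0.42 rad and angle between strip_mid's own z axis and vertical below 0.12 rad and height (world z) of strip_mid below 0.022 m and contact force between strip and the fingers below 0.1 N and linear speed of strip below 0.03 m/s and ((distance between tin_a_mid and full_mid below 0.03 m and (height (world z) of tin_a_mid above 0.15 m and angle between tin_a_mid's own z axis and vertical below 0.35 rad and contact force between tin_a and the fingers above 2 N and linear speed of tin_a below 0.05 m/s and contact force between tin_a and tin_b below 0.1 N and contact force between tin_a and tin_c below 0.1 N and contact force between tin_a and strip below 0.1 N and contact force between tin_a and board below 0.1 N) and (x of tin_b_mid in the frame of board between -0.075 and 0.075 m and y of tin_b_mid in the frame of board between -0.17 and 0.17 m and height (world z) of tin_b_mid between 0.05 and 0.066 m and angle between tin_b_mid's own z axis and vertical below 0.12 rad and contact force between tin_b and the fingers below 0.1 N and linear speed of tin_b below 0.03 m/s) and (x of tin_c_mid in the frame of board between -0.075 and 0.075 m and y of tin_c_mid in the frame of board between -0.17 and 0.17 m and height (world z) of tin_c_mid between 0.05 and 0.066 m and angle between tin_c_mid's own z axis and vertical below 0.12 rad and contact force between tin_c and the fingers below 0.1 N and linear speed of tin_c below 0.03 m/s)) or (distance between tin_b_mid and full_mid below 0.03 m and (height (world z) of tin_b_mid above 0.15 m and angle between tin_b_mid's own z axis and vertical below 0.35 rad and contact force between tin_b and the fingers above 2 N and linear speed of tin_b below 0.05 m/s and contact force between tin_b and tin_a below 0.1 N and contact force between tin_b and tin_c below 0.1 N and contact force between tin_b and strip below 0.1 N and contact force between tin_b and board below 0.1 N) and (x of tin_a_mid in the frame of board between -0.075 and 0.075 m and y of tin_a_mid in the frame of board between -0.17 and 0.17 m and height (world z) of tin_a_mid between 0.05 and 0.066 m and angle between tin_a_mid's own z axis and vertical below 0.12 rad and contact force between tin_a and the fingers below 0.1 N and linear speed of tin_a below 0.03 m/s) and (x of tin_c_mid in the frame of board between -0.075 and 0.075 m and y of tin_c_mid in the frame of board between -0.17 and 0.17 m and height (world z) of tin_c_mid between 0.05 and 0.066 m and angle between tin_c_mid's own z axis and vertical below 0.12 rad and contact force between tin_c and the fingers below 0.1 N and linear speed of tin_c below 0.03 m/s)) or (distance between tin_c_mid and full_mid below 0.03 m and (height (world z) of tin_c_mid above 0.15 m and angle between tin_c_mid's own z axis and vertical below 0.35 rad and contact force between tin_c and the fingers above 2 N and linear speed of tin_c below 0.05 m/s and contact force between tin_c and tin_a below 0.1 N and contact force between tin_c and tin_b below 0.1 N and contact force between tin_c and strip below 0.1 N and contact force between tin_c and board below 0.1 N) and (x of tin_a_mid in the frame of board between -0.075 and 0.075 m and y of tin_a_mid in the frame of board between -0.17 and 0.17 m and height (world z) of tin_a_mid between 0.05 and 0.066 m and angle between tin_a_mid's own z axis and vertical below 0.12 rad and contact force between tin_a and the fingers below 0.1 N and linear speed of tin_a below 0.03 m/s) and (x of tin_b_mid in the frame of board between -0.075 and 0.075 m and y of tin_b_mid in the frame of board between -0.17 and 0.17 m and height (world z) of tin_b_mid between 0.05 and 0.066 m and angle between tin_b_mid's own z axis and vertical below 0.12 rad and contact force between tin_b and the fingers below 0.1 N and linear speed of tin_b below 0.03 m/s)))); the arm keeps its last pose, push and grip.
It fails at once if a tin is tipped over (angle between any of tin_a_mid, tin_b_mid, tin_c_mid's own z axis and vertical above 0.7 rad).
It fails at once if a bystander on the table is moved by more than 3 cm (distance of any of jar, scriber, brush_cup, bur_case, sanding_roll, calc, oil from where it was at the start of the episode above 0.03 m).
It also fails if it takes over 72 s, if anything falls off the work surface, if the arm or the gripper's body presses on something with over 40 N, if the wrist force passes 120 N, or if a joint passes its speed limit or range.

### The arm

A 6-joint arm with a two-finger parallel gripper is mounted at the origin on the work surface. World frame = base frame: x ahead of the robot, y to its left, z up, the work surface at z = 0. Lengths are in m, angles in degrees, forces in N, time in s.
With the tool pointing down it reaches from about 0.375 to 0.9 m from the base axis. Payload 3.1 kg.
Tool frame: the origin (TCP) lies on the front face of the gripper's body, between the roots of the fingers; the fingertips stand 70 mm ahead of it and the grasp point (between the pads) lies 51 mm ahead of it (bot.tip_extent is the distance from the TCP to the fingertips, in m); z points along the fingers, x is the direction in which the jaws open and shut, and the axes are right-handed (so a half turn about z gives the same grasp; the last joint's range is limited). The gripper opens to 87 mm and grips with 3 to 60 N. Pads are 19 mm wide; open, the fingers measure 117 mm over their backs; the gripper's body (75 mm by 190 mm) begins 51 mm behind the grasp point.
Start: joints at [-10.227, 30.224, 82.088, -0, 67.689, -10.227], TCP at [0.625, 0, 0.292] pointing down, gripper open.
Joint ranges: [-176.69, 176.69], [-43.24, 126.21], [12.49, 139.97], [-82, 262], [0, 151.66], [-163.58, 163.58]. Speed limits (degrees/s): [159.86, 159.86, 180, 180, 180, 180].

### API

Orientations are given as a 3x3 rotation matrix whose columns are the frame's x, y, z axes.
In Python, from rig import bot, viewer, ticket gives the robot as it stands. The module is installed in compiled form; this text tells all that it offers.
- The arm moves only by the tool arm_command, never from a script. Its argument "targets" is a list of rows, each an object with "rot": the turn, a rotation vector about the tool's x, y, z in degrees, a list of three; "offset": the shift along the tool's x, y, z in cm, a list of three; "gripper": the closure, from 0 (fully open) to 1 (shut). A call has 1 to 8 rows; each row is the pose to reach, as a shift and turn from the pose commanded when the call began, along the tool's axes at that moment; what a row does not reach only later rows make up. A row lasts 1/10 s, in which the tool goes at most 50 mm and 8.59 degrees, less where a joint would pass 70% of its speed; a pose out of reach is approached as far as the arm can. A call with a gripper value outside its range is refused whole. The fingers move at their own pace and stop on an object; the grip force is fixed at half the most. Time passes only in rows, so rows that repeat a pose let the fingers close. It gives the time, the measured TCP pose, the force and the opening at its end, in the units of the state.
- bot.read_state(): the state, without advancing time (a new reading comes with each control period).
- viewer.capture(name): name is "scene" or "side" or "wrist"; returns a dict with "frame" (384x512x3 uint8, red, green, blue), "fx", "fy", "cx", "cy" (pixels), "D" ([k1, k2, p1, p2, k3] as OpenCV has them; the pictures are not rectified), "view" (4x4, takes a point from world to camera coordinates). Camera axes: x right, y down, z forward; pixel columns grow to the right and rows downward; lengths in m; the calibration is good to about 2 mm. A picture is of the moment at which its call begins. There is no depth.
- ticket.hand_in(): hands the job in, once; it reports no verdict.
The state is a dict: "time_s": time; "joint_positions": joint angles; "qvel": joint speeds; "tau": joint torques, N m; "position": TCP position; "tcp_rot": TCP orientation; "force": force on the tool from outside, world axes, zero at the start; "moment": the same for the moment, N m; "opening": opening from 0.0 (shut) to 1.0 (fully open).
Only numpy, scipy, OpenCV 4.12 (cv2) and the standard library are available. Lean on these libraries where they do the work, as an engineer would, in place of code of your own. Each camera call takes 0.05 s, during which the arm holds its last target. There are 200 camera calls.

## Working session

There is one attempt and no reset: what is moved stays moved. The work goes in short steps, Python scripts to look and compute and a tool call to move; the robot and the scene stay as the last step left them, time stands still between calls to the robot, and variables do not carry over. Pictures are saved under pics/ and viewed, about 8 in all and at most 12, crops included, and the job is handed in when it is done.

Besides the shell and the picture viewer there is one more tool, called after "Request:" as name(argument=value, ...) on one line, values as JSON. arm_command: Moves the arm, as the interface text tells. Its arguments: {"type":"object","properties":{"targets":{"type":"array"}},"required":["targets"]}

```bash
mkdir -p pics; cat > h.py <<'E'
import numpy as np, cv2
from rig import bot, viewer, ticket
def cap(n,f):
    c=viewer.capture(n); cv2.imwrite('pics/'+f,c['frame'][:,:,::-1]); np.save('pics/'+f[:-4]+'.npy',c,allow_pickle=True); return c
def load(f): return np.load('pics/'+f+'.npy',allow_pickle=True).item()
def ray(c,uv,z):
    K=np.array([[c['fx'],0,c['cx']],[0,c['fy'],c['cy']],[0,0,1]])
    p=cv2.undistortPoints(np.array(uv,float).reshape(-1,1,2),K,np.array(c['D'],float)).reshape(-1,2)
    V=np.array(c['view']);R=V[:3,:3];o=-R.T@V[:3,3]
    d=np.c_[p,np.ones(len(p))]@R
    return o+d*((z-o[2])/d[:,2])[:,None]
E
python3 - <<'E'
from h import *
a=cap('scene','s1.png');b=cap('side','d1.png');
for c in(a,b):
    V=np.array(c['view']);print(-V[:3,:3].T@V[:3,3],V[2,:3])
s=bot.read_state();print(s)
m=np.hstack([a['frame'],b['frame']])
cv2.imwrite('pics/s1b.png',cv2.resize(a['frame'][:,:,::-1],(800,600)))
cv2.imwrite('pics/d1b.png',cv2.resize(b['frame'][:,:,::-1],(800,600)))
E
```

```text
[0.82790498 0.60134224 0.76873459] [-0.40832153 -0.59872187 -0.68906142]
[-0.34043147  0.84531026  0.76639744] [ 0.61601373 -0.60633445 -0.50287734]
{'time_s': 0.1, 'joint_positions': array([-1.02277698e+01,  3.02759685e+01,  8.21488777e+01, -3.38697231e-04,
        6.76884403e+01, -1.02250977e+01]), 'qvel': array([-0.02296017, -0.11209744, -0.20160718, -0.04177002,  0.12923741,
       -0.05290887]), 'tau': array([-3.02360622e-04, -4.40987206e+01, -1.77151054e+01,  6.34850166e-02,
        5.34114777e-02, -3.85449334e-05]), 'position': array([6.24481097e-01, 1.16617195e-04, 2.91345295e-01]), 'tcp_rot': array([[ 9.99998104e-01, -4.47235704e-05, -1.94677451e-03],
       [-4.40506569e-05, -9.99999939e-01,  3.45697085e-04],
       [-1.94678985e-03, -3.45610673e-04, -9.99998045e-01]]), 'force': array([0.95148741, 0.86030953, 0.1027752 ]), 'moment': array([-0.01791062,  0.0536283 ,  0.05818574]), 'opening': 0.9989437282183001}
```

View pics/s1b.png

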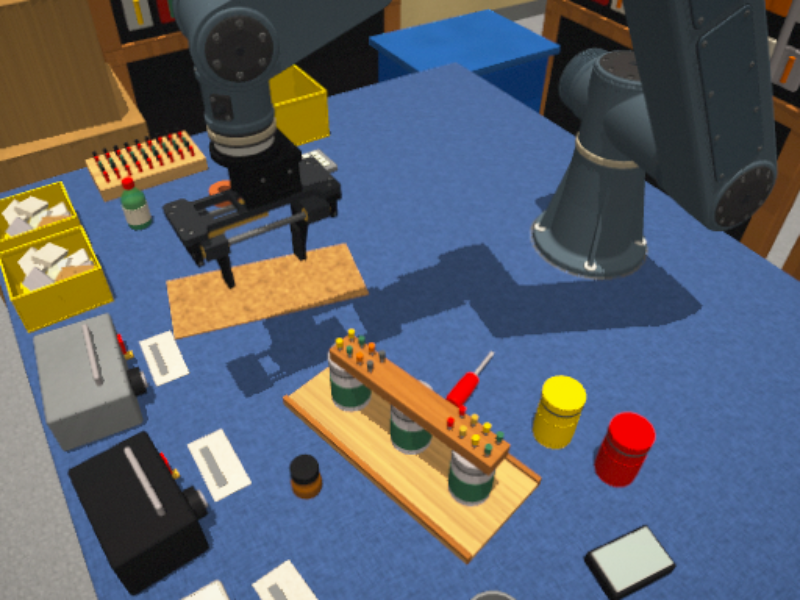

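View pics/d1b.png

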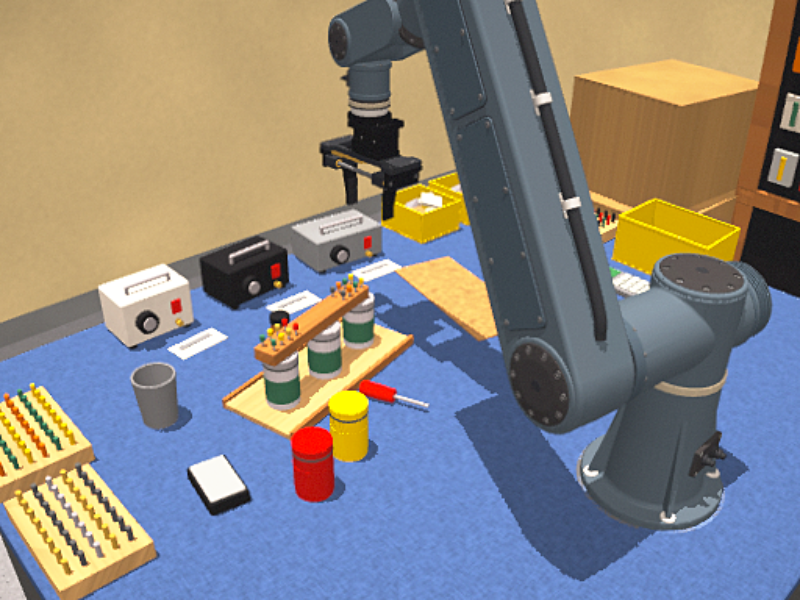

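The scene view (800x600) shows the tins at about (350,380), (410,420) and (472,475) on the board, under the strip, which runs from (340,350) to (500,455). The cork mat is at (265,290). The red (625,450) and yellow (557,410) tins are look-alikes to leave alone. The three green-banded tins on the board fit the description.

```bash
python3 - <<'E'
from h import *
S=800/512
for f,mc,sc in(('s1',(300,290),(415,385)),('d1',(455,290),(320,325))):
    c=load(f);hsv=cv2.cvtColor(c['frame'],cv2.COLOR_RGB2HSV)
    out=cv2.resize(c['frame'][:,:,::-1].copy(),(800,600))
    for nm,p,z,tol in(('mat',mc,.004,(6,60,60)),('strip',sc,.124,(4,40,30))):
        x,y=int(p[0]/S),int(p[1]/S);v=hsv[y,x].astype(int);
        m=cv2.inRange(hsv,np.clip(v-tol,0,255),np.clip(v+np.array(tol),0,255))
        n,l,st,ce=cv2.connectedComponentsWithStats(m)
        k=l[y,x]; 
        if k==0: print('miss',v);continue
        cs,_=cv2.findContours((l==k).astype(np.uint8),0,1);q=max(cs,key=cv2.contourArea)
        cv2.drawContours(out,[np.int32(q*S)],-1,(255,0,255),1)
        w=ray(c,q.reshape(-1,2),z)[:,:2]
        r=cv2.minAreaRect(np.float32(w));print(f,nm,v,st[k,4],r)
    g=cv2.inRange(hsv,(60,60,20),(90,255,160))
    n,l,st,ce=cv2.connectedComponentsWithStats(g)
    for i in range(1,n):
        if st[i,4]>150: print('green',ce[i]*S,st[i],ray(c,ce[i],.052)[0])
    cv2.imwrite('pics/o_'+f+'.png',out)
a=cv2.imread('pics/o_s1.png')[180:580,130:560];b=cv2.imread('pics/o_d1.png')[220:460,200:520]
b=cv2.resize(b,(370,277));o=np.zeros((400,800,3),np.uint8);o[:,:430]=a;o[:277,430:]=b
cv2.imwrite('pics/o.png',o)
E
```

```text
s1 mat [ 17 164 227] 4127 ((0.5622731447219849, -0.19626791775226593), (0.14036479592323303, 0.319259375333786), 76.74625396728516)
s1 strip [ 15 195 225] 1693 ((0.5323796272277832, 0.19909721612930298), (0.03846920281648636, 0.25755253434181213), 15.11331844329834)
green [349.23706055 394.70825195] [212 243  25  17 256] [0.57398664 0.10869799 0.052     ]
green [408.34099265 437.46553309] [250 268  26  20 272] [0.5445809  0.20859927 0.052     ]
green [468.55603448 488.60991379] [287 300  29  21 290] [0.52405768 0.30885581 0.052     ]
d1 mat [ 21 134 253] 1582 ((0.5597647428512573, -0.19639509916305542), (0.13790087401866913, 0.3185061514377594), 76.76423645019531)
d1 strip [ 13 174 133] 390 ((0.4943206310272217, 0.20957615971565247), (0.035247042775154114, 0.2629668414592743), 11.351036071777344)
green [357.43607955 331.03693182] [219 204  20  15 220] [0.53289229 0.10513805 0.052     ]
green [323.65731939 360.80679658] [197 222  21  17 263] [0.49935408 0.20709806 0.052     ]
green [282.25368924 391.02105035] [170 241  22  18 288] [0.47642393 0.30748165 0.052     ]
```

View pics/o.png

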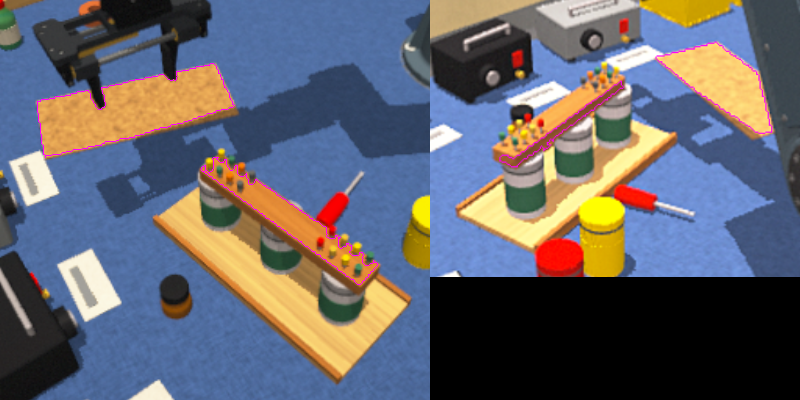

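Strip centre is about (0.532, 0.199), with its length at 105° to x. The mat centre is (0.562, -0.196), with its long axis at -13°. I'll hover over the strip and look with the wrist camera.

Request:
arm_command(targets=[{"rot":[0,0,-5],"offset":[-2,-4,0],"gripper":0},{"rot":[0,0,-10],"offset":[-4,-8,0],"gripper":0},{"rot":[0,0,-15],"offset":[-6,-12,0],"gripper":0},{"rot":[0,0,-15],"offset":[-8,-16,1],"gripper":0},{"rot":[0,0,-15],"offset":[-9.3,-19.9,2],"gripper":0},{"rot":[0,0,-15],"offset":[-9.3,-19.9,2],"gripper":0},{"rot":[0,0,-15],"offset":[-9.3,-19.9,2],"gripper":0},{"rot":[0,0,-15],"offset":[-9.3,-19.9,2],"gripper":0}])

```text
time_s: 0.9
position: [0.5327, 0.1983, 0.2724]
tcp_rot: [[0.966, 0.258, 0.001], [0.258, -0.966, -0.0], [0.001, 0.001, -1.0]]
force: [-0.4, -0.5, 0.5]
opening: 0.998
```

```bash
cat > strip.py <<'E'
from h import *
import sys
c=cap('wrist',sys.argv[1]+'.png');s=bot.read_state();print(s['time_s'],s['position'],np.round(s['tcp_rot'],3).tolist(),s['force'],s['opening'])
V=np.array(c['view']);print(-V[:3,:3].T@V[:3,3],V[2,:3])
E
python3 strip.py w1
```

```text
0.95 [0.53289792 0.19794733 0.2724692 ] [[0.966, 0.257, 0.001], [0.257, -0.966, -0.0], [0.001, 0.001, -1.0]] [ 0.12993066  0.28809516 -0.14485483] 0.9978058055141654
[0.51205445 0.27263063 0.36398346] [ 0.07356365 -0.2716769  -0.95957285]
```

View pics/w1.png

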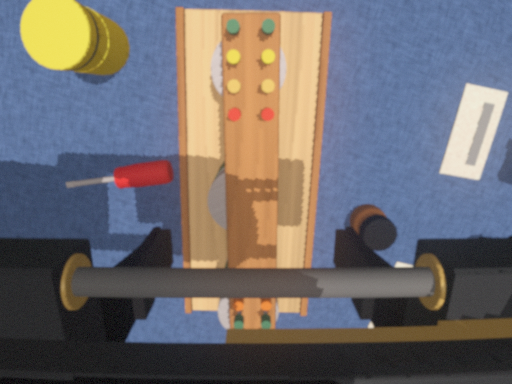

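The wrist view shows the strip vertical, its edges at about columns 226 and 279 and its ends at rows 13 and 328, between the open fingers.

```bash
python3 - <<'E'
from h import *
c=load('w1');hsv=cv2.cvtColor(c['frame'],cv2.COLOR_RGB2HSV);
v=hsv[150,250].astype(int);m=cv2.inRange(hsv,v-[5,50,60],np.clip(v+[5,60,60],0,255));m[:,:200]=0;m[:,300:]=0
n,l,st,ce=cv2.connectedComponentsWithStats(m);k=l[150,250];print(v,st[k])
q=cv2.findContours((l==k).astype(np.uint8),0,1)[0];q=max(q,key=cv2.contourArea)
print(cv2.minAreaRect(np.float32(ray(c,q.reshape(-1,2),.124)[:,:2])))
print(ray(c,[(222,14),(281,14),(226,200),(279,200),(230,328),(276,328)],.124))
E
```

```text
[ 14 136 220] [  200    10   100   258 19422]
((0.5197699069976807, 0.23422935605049133), (0.08017930388450623, 0.18836835026741028), 14.981939315795898)
[[0.47898385 0.31815549 0.124     ]
 [0.51664524 0.32823777 0.124     ]
 [0.51233631 0.19369842 0.124     ]
 [0.55116969 0.20408647 0.124     ]
 [0.54298634 0.08151988 0.124     ]
 [0.58145428 0.09179237 0.124     ]]
```

The wrist check agrees, giving a centre of (0.532, 0.198). I'll descend and close.

Request:
arm_command(targets=[{"rot":[0,0,0],"offset":[0,0,3.5],"gripper":0},{"rot":[0,0,0],"offset":[0,0,7],"gripper":0},{"rot":[0,0,0],"offset":[0,0,9],"gripper":0},{"rot":[0,0,0],"offset":[0,0,9.7],"gripper":0},{"rot":[0,0,0],"offset":[0,0,9.7],"gripper":0},{"rot":[0,0,0],"offset":[0,0,9.7],"gripper":0.4},{"rot":[0,0,0],"offset":[0,0,9.7],"gripper":0.5},{"rot":[0,0,0],"offset":[0,0,9.7],"gripper":0.6}])

```text
time_s: 1.75
position: [0.5327, 0.1991, 0.1765]
tcp_rot: [[0.966, 0.259, 0.002], [0.259, -0.966, 0.0], [0.002, 0.0, -1.0]]
force: [-0.4, 0.3, 0.7]
opening: 0.813
```

Request:
arm_command(targets=[{"rot":[0,0,0],"offset":[0,0,0],"gripper":0.8},{"rot":[0,0,0],"offset":[0,0,0],"gripper":1},{"rot":[0,0,0],"offset":[0,0,0],"gripper":1},{"rot":[0,0,0],"offset":[0,0,0],"gripper":1},{"rot":[0,0,0],"offset":[0,0,0],"gripper":1}])

```text
time_s: 2.25
position: [0.5319, 0.1991, 0.1753]
tcp_rot: [[0.966, 0.259, -0.0], [0.259, -0.966, -0.0], [-0.0, -0.0, -1.0]]
force: [-0.7, 0.4, 0.4]
opening: 0.455
```

Gripped: 0.455 × 87 mm ≈ 40 mm. Lifting.

Request:
arm_command(targets=[{"rot":[0,0,0],"offset":[0,0,-0.5],"gripper":1},{"rot":[0,0,0],"offset":[0,0,-2],"gripper":1},{"rot":[0,0,0],"offset":[0,0,-4],"gripper":1},{"rot":[0,0,0],"offset":[0,0,-6],"gripper":1},{"rot":[0,0,0],"offset":[0,0,-8],"gripper":1},{"rot":[0,0,0],"offset":[0,0,-9],"gripper":1},{"rot":[0,0,0],"offset":[0,0,-9],"gripper":1},{"rot":[0,0,0],"offset":[0,0,-9],"gripper":1}])

```text
time_s: 3.05
position: [0.5315, 0.1989, 0.2647]
tcp_rot: [[0.966, 0.259, -0.001], [0.259, -0.966, -0.0], [-0.001, -0.0, -1.0]]
force: [-0.4, 1.0, -2.5]
opening: 0.458
```

Request:
arm_command(targets=[{"rot":[0,0,-4],"offset":[-0.2,1,0],"gripper":1},{"rot":[0,0,-8],"offset":[-0.6,3,0],"gripper":1},{"rot":[0,0,-13],"offset":[-1.1,6,0],"gripper":1},{"rot":[0,0,-18],"offset":[-1.7,9,0],"gripper":1},{"rot":[0,0,-23],"offset":[-2.2,12,0],"gripper":1},{"rot":[0,0,-28],"offset":[-2.8,15,0],"gripper":1},{"rot":[0,0,-33],"offset":[-3.4,18,0],"gripper":1},{"rot":[0,0,-38],"offset":[-4.0,21,0],"gripper":1}])

```text
time_s: 3.85
position: [0.5469, -0.0153, 0.2637]
tcp_rot: [[0.599, 0.801, -0.003], [0.801, -0.599, 0.001], [-0.001, -0.003, -1.0]]
force: [1.0, 0.2, -2.1]
opening: 0.455
```

```bash
python3 - <<'E'
from h import *
c=load('s1');print(ray(c,np.array([(222,187),(135,215),(320,160),(175,180)])/1.5625,.02)); s=bot.read_state();print(s['position'],s['tcp_rot'],s['joint_positions'])
p=np.array([.562,-.196,.265])-s['position'];print(p@s['tcp_rot'])
E
```

```text
[[ 0.51957556 -0.48926447  0.02      ]
 [ 0.69291213 -0.49124358  0.02      ]
 [ 0.3099001  -0.47311729  0.02      ]
 [ 0.59010244 -0.56313095  0.02      ]]
[ 0.54690092 -0.01525973  0.26372522] [[ 5.99031316e-01  8.00719812e-01 -3.04395061e-03]
 [ 8.00724714e-01 -5.99031974e-01  7.91666211e-04]
 [-1.18952092e-03 -2.91159933e-03 -9.99995054e-01]] [-1.33056150e+01  2.64038508e+01  9.49764085e+01  4.67982273e-03
  5.87999040e+01 -6.65073637e+01]
[-0.1356799   0.12035562 -0.00146382]
```

Request:
arm_command(targets=[{"rot":[0,0,-5],"offset":[-2.7,2.4,0],"gripper":1},{"rot":[0,0,-10],"offset":[-5.4,4.8,0],"gripper":1},{"rot":[0,0,-15],"offset":[-8.1,7.2,0],"gripper":1},{"rot":[0,0,-20],"offset":[-10.8,9.6,0],"gripper":1},{"rot":[0,0,-23],"offset":[-12.5,11.1,0],"gripper":1},{"rot":[0,0,-24],"offset":[-13.6,12.1,0],"gripper":1},{"rot":[0,0,-24],"offset":[-13.6,12.1,0],"gripper":1},{"rot":[0,0,-24],"offset":[-13.6,12.1,0],"gripper":1}])

```text
time_s: 4.65
position: [0.5617, -0.195, 0.2639]
tcp_rot: [[0.226, 0.974, -0.003], [0.974, -0.226, 0.002], [0.001, -0.003, -1.0]]
force: [-0.1, 1.3, -1.3]
opening: 0.456
```

```bash
python3 - <<'E'
from h import *
a=cap('scene','s2.png');s=bot.read_state();print(s['time_s'],s['position'],s['force'],s['opening'])
cv2.imwrite('pics/s2b.png',cv2.resize(a['frame'][80:384,80:400,::-1],(800,600)))
hsv=cv2.cvtColor(a['frame'],cv2.COLOR_RGB2HSV);g=cv2.inRange(hsv,(60,60,20),(90,255,160))
n,l,st,ce=cv2.connectedComponentsWithStats(g)
for i in range(1,n):
    if st[i,4]>150: print(ce[i],st[i])
E
```

```text
4.7 [ 0.56181184 -0.19450702  0.26416717] [-0.17909365 -0.90262822 -2.65860714] 0.4524725368254596
[224.28 252.16] [212 243  25  17 275]
[262.09183673 279.58163265] [250 268  26  20 294]
[299.86458333 312.75347222] [287 300  29  21 288]
```

View pics/s2b.png

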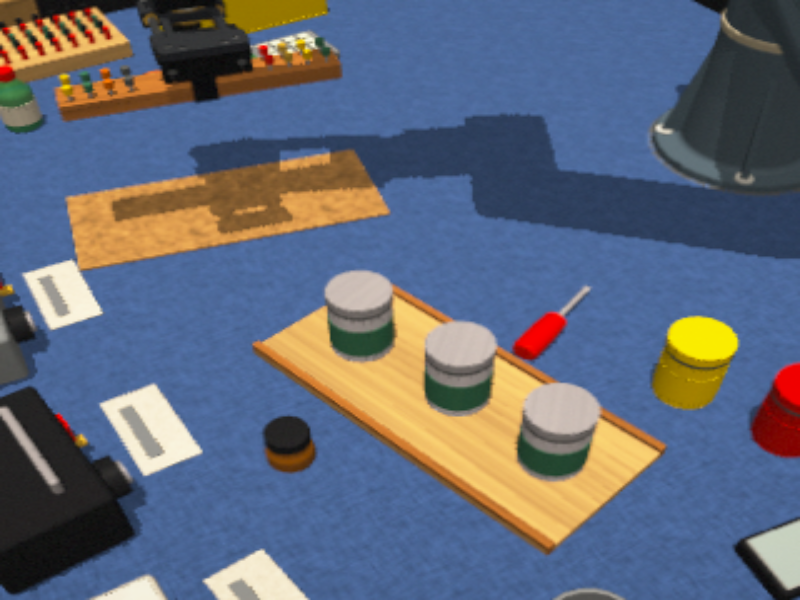

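The strip is held level over the mat and the tins are undisturbed, with lids at (360,295), (460,347) and (562,410). Lowering.

Request:
arm_command(targets=[{"rot":[0,0,0],"offset":[0,0,2],"gripper":1},{"rot":[0,0,0],"offset":[0,0,5.5],"gripper":1},{"rot":[0,0,0],"offset":[0,0,9],"gripper":1},{"rot":[0,0,0],"offset":[0,0,12],"gripper":1},{"rot":[0,0,0],"offset":[0,0,15],"gripper":1},{"rot":[0,0,0],"offset":[0,0,17],"gripper":1},{"rot":[0,0,0],"offset":[0,0,18],"gripper":1},{"rot":[0,0,0],"offset":[0,0,18.4],"gripper":1}])

```text
time_s: 5.5
position: [0.5621, -0.1944, 0.0803]
tcp_rot: [[0.224, 0.975, -0.002], [0.975, -0.224, 0.001], [0.001, -0.002, -1.0]]
force: [-0.6, -0.5, -1.5]
opening: 0.456
```

Request:
arm_command(targets=[{"rot":[0,0,0],"offset":[0,0,0.2],"gripper":1},{"rot":[0,0,0],"offset":[0,0,0.3],"gripper":1},{"rot":[0,0,0],"offset":[0,0,0.4],"gripper":1},{"rot":[0,0,0],"offset":[0,0,0.4],"gripper":1}])

```text
time_s: 5.9
position: [0.5628, -0.1958, 0.078]
tcp_rot: [[0.225, 0.974, 0.001], [0.974, -0.225, -0.001], [-0.0, 0.001, -1.0]]
force: [-0.2, 0.1, -2.1]
opening: 0.456
```

Request:
arm_command(targets=[{"rot":[0,0,0],"offset":[0,0,0.1],"gripper":1},{"rot":[0,0,0],"offset":[0,0,0.2],"gripper":1},{"rot":[0,0,0],"offset":[0,0,0.2],"gripper":1},{"rot":[0,0,0],"offset":[0,0,0.2],"gripper":1}])

```text
time_s: 6.3
position: [0.5628, -0.1958, 0.0773]
tcp_rot: [[0.225, 0.974, 0.001], [0.974, -0.225, -0.001], [-0.0, 0.001, -1.0]]
force: [-1.7, 1.2, 8.9]
opening: 0.456
```

Contact: the force has gone up to +8.9 N. Opening and rising.

Request:
arm_command(targets=[{"rot":[0,0,0],"offset":[0,0,-0.15],"gripper":0.5},{"rot":[0,0,0],"offset":[0,0,-0.15],"gripper":0.2},{"rot":[0,0,0],"offset":[0,0,-0.15],"gripper":0},{"rot":[0,0,0],"offset":[0,0,-0.15],"gripper":0},{"rot":[0,0,0],"offset":[0,0,-2],"gripper":0},{"rot":[0,0,0],"offset":[0,0,-6],"gripper":0},{"rot":[0,0,0],"offset":[0,0,-11],"gripper":0},{"rot":[0,0,0],"offset":[0,0,-16],"gripper":0}])

```text
time_s: 7.1
position: [0.562, -0.1954, 0.236]
tcp_rot: [[0.225, 0.974, -0.002], [0.974, -0.225, 0.001], [0.001, -0.002, -1.0]]
force: [1.0, -0.1, 0.4]
opening: 0.981
```

```bash
python3 - <<'E'
from h import *
a=cap('scene','s3.png');s=bot.read_state();print(s['time_s'],s['position'],s['force'],s['opening'],s['joint_positions'])
cv2.imwrite('pics/s3b.png',cv2.resize(a['frame'][80:384,80:400,::-1],(800,600)))
hsv=cv2.cvtColor(a['frame'],cv2.COLOR_RGB2HSV)
# lids: low saturation grey, above green bands
m=cv2.inRange(hsv,(0,0,110),(180,50,255))
n,l,st,ce=cv2.connectedComponentsWithStats(m)
for i in range(1,n):
    x,y,w,h,A=st[i]
    if A>300 and 200<x<330 and 180<y<320:
        # lid top ellipse: rows from the top; bbox width gives centre column
        q=np.argwhere(l==i)[:,::-1];print(st[i],ce[i])
        for z in(.102,):
            # ellipse centre: use upper outline + width
            w3=ray(a,q,z)[:,:2]; print(w3.mean(0),w3.min(0),w3.max(0))
E
```

```text
7.15 [ 0.56596182 -0.19730957  0.24519585] [ 1.52023575 -0.85031983  4.19241205] 0.9910864399011026 [-2.98906244e+01  3.12302881e+01  8.90540615e+01 -5.21620034e-03
  5.88813185e+01 -1.06916203e+02]
[210 217  27  23 473] [223.02748414 227.39112051]
[0.55967303 0.08571227] [0.53075509 0.05630103] [0.58815883 0.11466843]
[250 242  29  25 544] [263.90441176 254.45772059]
[0.52712937 0.18923579] [0.4980199  0.16027885] [0.55579511 0.21778224]
[290 272  30  29 646] [304.40866873 286.99845201]
[0.50598554 0.29148633] [0.47703667 0.26273851] [0.53479325 0.31922956]
```

View pics/s3b.png

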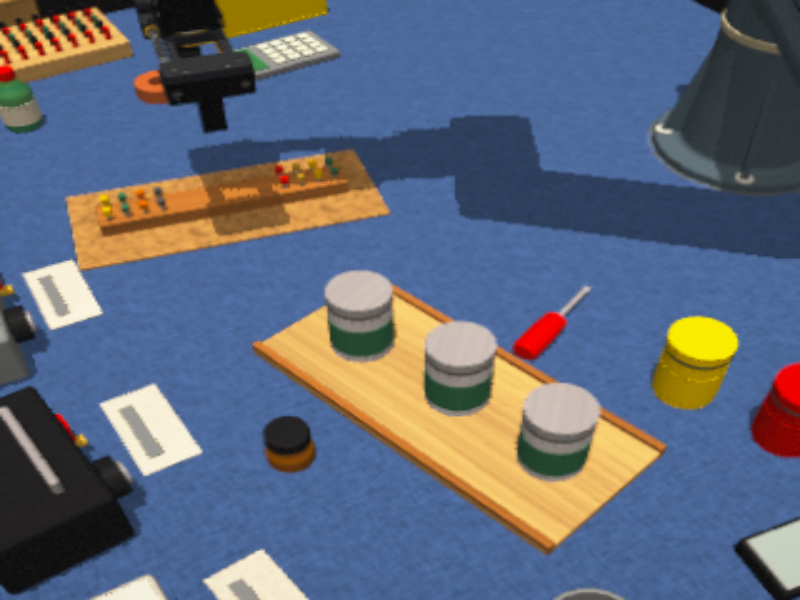

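The strip lies centred along the mat (100–350 of 67–388 columns), released, and all three tins are upright. Lid centres: T1 (0.560, 0.086), T2 (0.527, 0.189), T3 (0.506, 0.291). Moving above T1.

Request:
arm_command(targets=[{"rot":[0,0,4],"offset":[1.5,-0.3,0],"gripper":0},{"rot":[0,0,12],"offset":[5,-1.2,0],"gripper":0},{"rot":[0,0,20],"offset":[9,-2.2,0],"gripper":0},{"rot":[0,0,28],"offset":[13.5,-3.3,0],"gripper":0},{"rot":[0,0,36],"offset":[18,-4.4,0],"gripper":0},{"rot":[0,0,44],"offset":[22,-5.4,0],"gripper":0},{"rot":[0,0,52],"offset":[25.5,-6.2,0],"gripper":0},{"rot":[0,0,60],"offset":[27.3,-6.6,0],"gripper":0}])

```text
time_s: 7.95
position: [0.5588, 0.0883, 0.2348]
tcp_rot: [[0.957, 0.29, -0.001], [0.29, -0.957, 0.001], [-0.001, -0.001, -1.0]]
force: [-0.3, -0.2, 0.2]
opening: 0.998
```

Request:
arm_command(targets=[{"rot":[0,0,2],"offset":[0,0,0],"gripper":0},{"rot":[0,0,2],"offset":[0,0,0],"gripper":0},{"rot":[0,0,2],"offset":[0,0,0],"gripper":0}])

```text
time_s: 8.25
position: [0.5595, 0.0851, 0.2349]
tcp_rot: [[0.966, 0.26, -0.0], [0.26, -0.966, -0.0], [-0.0, -0.0, -1.0]]
force: [0.1, -0.4, -0.7]
opening: 0.998
```

```bash
cat > go.py <<'E'
from h import *
import sys
# mean state over n camera periods, then tool-frame offset (cm) to a given world point
n=int(sys.argv[1]);F=[];P=[];T=[]
for i in range(n):
    viewer.capture('wrist');s=bot.read_state();F.append(s['force']);P.append(s['position']);T.append(s['tau'])
P=np.mean(P,0);R=s['tcp_rot']
print('t',s['time_s'],'F',np.mean(F,0).round(2),'sd',np.std(F,0).round(2),'tau',np.mean(T,0).round(2),'pos',P.round(4),'open',round(s['opening'],3),'yaw',np.degrees(np.arctan2(R[1,0],R[0,0])).round(2))
if len(sys.argv)>2: print('offset cm',((np.array(sys.argv[2:5],float)-P)@R*100).round(2))
E
python3 go.py 8 .5595 .0855 .115
```

```text
t 8.65 F [ 0.01 -0.27 -0.04] sd [0.35 0.45 0.44] tau [  0.12 -40.55 -14.49   0.06   0.06  -0.  ] pos [0.5596 0.0847 0.2352] open 1.0 yaw 14.97
offset cm [ 1.000e-02 -8.000e-02  1.202e+01]
```

Request:
arm_command(targets=[{"rot":[0,0,0],"offset":[0,-0.1,3],"gripper":0},{"rot":[0,0,0],"offset":[0,-0.1,6],"gripper":0},{"rot":[0,0,0],"offset":[0,-0.1,9],"gripper":0},{"rot":[0,0,0],"offset":[0,-0.1,11],"gripper":0},{"rot":[0,0,0],"offset":[0,-0.1,12],"gripper":0},{"rot":[0,0,0],"offset":[0,-0.1,12],"gripper":0.2},{"rot":[0,0,0],"offset":[0,-0.1,12],"gripper":0.3},{"rot":[0,0,0],"offset":[0,-0.1,12],"gripper":0.4}])

```text
time_s: 9.45
position: [0.5602, 0.0862, 0.1165]
tcp_rot: [[0.966, 0.259, 0.003], [0.259, -0.966, -0.0], [0.002, 0.001, -1.0]]
force: [0.3, -0.0, -0.4]
opening: 0.81
```

Request:
arm_command(targets=[{"rot":[0,0,0],"offset":[0,0,0],"gripper":0.6},{"rot":[0,0,0],"offset":[0,0,0],"gripper":1},{"rot":[0,0,0],"offset":[0,0,0],"gripper":1},{"rot":[0,0,0],"offset":[0,0,0],"gripper":1}])

```text
time_s: 9.85
position: [0.5584, 0.0861, 0.1161]
tcp_rot: [[0.966, 0.259, -0.002], [0.259, -0.966, -0.0], [-0.002, -0.0, -1.0]]
force: [-3.9, -1.0, 5.8]
opening: 0.633
```

Request:
arm_command(targets=[{"rot":[0,0,0],"offset":[0,0,-0.5],"gripper":1},{"rot":[0,0,0],"offset":[0,0,-1.5],"gripper":1},{"rot":[0,0,0],"offset":[0,0,-2.5],"gripper":1},{"rot":[0,0,0],"offset":[0,0,-3],"gripper":1},{"rot":[0,0,0],"offset":[0,0,-3],"gripper":1},{"rot":[0,0,0],"offset":[0,0,-3],"gripper":1}])

```text
time_s: 10.45
position: [0.5593, 0.0862, 0.1454]
tcp_rot: [[0.966, 0.259, 0.0], [0.259, -0.966, 0.0], [0.0, 0.0, -1.0]]
force: [-0.8, -0.3, -6.7]
opening: 0.637
```

```bash
python3 go.py 12
```

```text
t 11.05 F [ 0.03 -0.01 -6.39] sd [0.46 0.36 0.53] tau [ 0.000e+00 -4.639e+01 -1.206e+01  4.000e-02  6.000e-02 -0.000e+00] pos [0.5592 0.0862 0.145 ] open 0.631 yaw 15.0
```

T1 reads 6.4 N, about 0.65 kg. The strip read about 2.0 N against its known 1.77 N, so the scale is sound. No tin exceeds 0.7 kg and the heaviest leads by at least 0.2 kg. A heavier tin would need at least 0.85 kg, so T1 must be the heaviest. Raising it.

Request:
arm_command(targets=[{"rot":[0,0,0],"offset":[0,0,-1],"gripper":1},{"rot":[0,0,0],"offset":[0,0,-3],"gripper":1},{"rot":[0,0,0],"offset":[0,0,-5.5],"gripper":1},{"rot":[0,0,0],"offset":[0,0,-8],"gripper":1},{"rot":[0,0,0],"offset":[0,0,-10],"gripper":1},{"rot":[0,0,0],"offset":[0,0,-11.5],"gripper":1},{"rot":[0,0,0],"offset":[0,0,-12],"gripper":1},{"rot":[0,0,0],"offset":[0,0,-12],"gripper":1}])

```text
time_s: 11.85
position: [0.5594, 0.0862, 0.2663]
tcp_rot: [[0.966, 0.259, 0.002], [0.259, -0.966, -0.0], [0.002, 0.001, -1.0]]
force: [-0.1, -0.1, -6.4]
opening: 0.633
```

Request:
arm_command(targets=[{"rot":[0,0,0],"offset":[0,0,0],"gripper":1},{"rot":[0,0,0],"offset":[0,0,0],"gripper":1},{"rot":[0,0,0],"offset":[0,0,0],"gripper":1},{"rot":[0,0,0],"offset":[0,0,0],"gripper":1},{"rot":[0,0,0],"offset":[0,0,0],"gripper":1}])

```text
time_s: 12.35
position: [0.5593, 0.0862, 0.2648]
tcp_rot: [[0.966, 0.259, -0.001], [0.259, -0.966, 0.0], [-0.001, -0.0, -1.0]]
force: [0.4, -0.3, -7.1]
opening: 0.63
```

```bash
python3 go.py 12; python3 - <<'E'
from h import *
a=cap('scene','s4.png');cv2.imwrite('pics/s4b.png',cv2.resize(a['frame'][:,:,::-1],(800,600)))
c=a;hsv=cv2.cvtColor(c['frame'],cv2.COLOR_RGB2HSV)
g=cv2.inRange(hsv,(60,60,20),(90,255,160));n,l,st,ce=cv2.connectedComponentsWithStats(g)
for i in range(1,n):
    if st[i,4]>100: print(ce[i],st[i])
E
```

```text
t 12.95 F [-0.03 -0.11 -6.44] sd [0.4  0.51 0.36] tau [ -0.   -43.38 -17.45   0.05   0.06  -0.  ] pos [0.5593 0.0862 0.2652] open 0.636 yaw 15.0
[178.22772277 110.28712871] [170 105  17  12 101]
[ 84.75384615 127.23076923] [ 77 122  16  12 130]
[223.14626866 204.50149254] [208 192  27  22 335]
[262.09278351 279.61168385] [250 268  26  20 291]
[299.86458333 312.75347222] [287 300  29  21 288]
```

View pics/s4b.png

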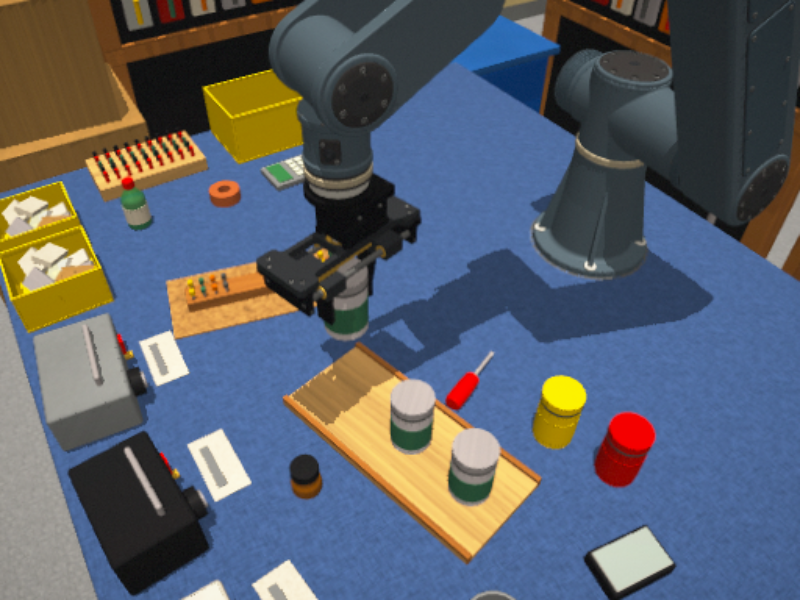

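The tin is held upright at (348,310), well clear of the board. The other two stand unmoved at (412,415) and (473,465), and the strip is on the mat. Handing in.

```bash
python3 -c "
from rig import ticket;print(ticket.hand_in())"
```

```text
the job is handed in; nothing more can be done
None
```

I laid the strip centred and lengthwise on the cork mat. I then lifted the tin nearest the mat and handed the job in at about 13 s, still holding that tin. The hand-in gives no verdict.

- **Which tin is heaviest:** I lifted only this one. It read 6.4 N (about 0.65 kg) at both lift heights. With a 0.7 kg maximum and a lead of at least 0.2 kg, no other tin can be heavier, so the other two were not weighed. As a check on the force reading, the 1.77 N strip had read about 2.0 N.
- **Last checks:** The tin was upright and still, its centre about 0.21 m above the table by the arm's height, leaving about 15 cm of air over the board. The other two tins were unmoved and upright on the board. The final picture shows the strip on the mat, though the gripper hides part of it. The nearby objects looked untouched, and no check failed or disagreed.

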